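# Draw a pantry label slide from its bridge holder and present it label end up

## Task

The pantry label slide under the bridge of the small wooden holder has two frosted ends that look alike; the label end is the one with a small notch in a corner. Take the slide by its other end (never grip the label end), draw it out lengthwise from under the bridge and hold it up well above the worktop like a page on a reading stand: label end uppermost, sloping at about 45 degrees, level from side to side, the face that was upward turned towards the robot. Finish while holding it still like that, with the mug, salt shaker and timer left where they stand.

Things in the scene. Friction and masses are not known exactly. Their poses are not given: they have to be found in the camera images.
- slide_mid (a point): centre of the label slide, a rigid plate 110 x 36 x 6 mm, about 40 g: clear middle, 30 mm of each end frosted. x runs along it to the label (notched) end, y across, z out of the face that is up at the start. The 12 x 12 mm notch is cut from the corner at +x, +y. It starts flat, underside 25 mm above the worktop, centre 28 mm up; the label end may point to any side
- slide_label (a point): centre of the frosted label end (the notched one), 40 mm from slide_mid along +x, same axes
- slide_plain (a point): centre of the un-notched frosted end, 40 mm from slide_mid along -x, same axes: the end to take hold of
- slide: the same label slide; origin at the centre of its underside, 3 mm below slide_mid, same axes
- holder: fixed wooden holder; origin under its centre on the worktop, x along the channel (same way as the slide's x), z up. Bed 26 mm long (x), top 25 mm up; steel bridge 26 x 56 mm, underside 34 mm up, top 44 mm (posts, screws); 1.5 mm play each side of the slide; foot 36 x 90 x 6 mm. 42 mm of each slide end juts out free; the slide can leave only lengthwise and is clear after 68 mm
- page (a point): not an object: shows how a page on a reading stand before the robot lies. x points up the page (ahead of the robot and up at 45 degrees), y to the robot's left, z out of the page (back towards the robot and up). Only its axes matter; its place is merely a handy spot in the air, 0.25 m above the worktop
- mug: cream mug, 63 x 88 x 50 mm, loose bystander; origin at the centre of its underside; about 140 mm from the holder, on the left seen along the slide towards its label end
- salt: salt shaker with grey top, 44 mm across, 90 mm tall, loose bystander; origin at the centre of its underside; about 130 mm from the holder, on the right seen along the slide towards its label end
- timer: red and white kitchen timer, 66 mm across, 56 mm tall, loose bystander; origin at the centre of its underside; about 140 mm from the holder, beyond the label end of the slide

How it is judged:
By the outcome, as a careful person would: the job done as asked, in the order asked, and still so for the second after the job is handed in, while the arm keeps its last pose, push and grip.
It also fails if it takes over 38 s, if anything falls off the work surface, if the arm or the gripper's body presses on something with over 40 N, if the wrist force passes 120 N, or if a joint passes its speed limit or range.

## Robot

A 6-joint arm with a two-finger parallel gripper is mounted at the origin on a cart in front of the work surface, level with it; the furniture and walls round the work are solid. World frame = base frame: x ahead of the robot, y to its left, z up, the work surface at z = 0. Lengths are in m, angles in rad, forces in N, time in s.
With the tool pointing down it reaches from about 0.325 to 0.925 m from the base axis. Payload 3.1 kg.
Tool frame: the origin (TCP) lies on the centre line of the jaws, within the pads' length; the fingertips stand 8 mm ahead of it and the grasp point (between the pads) lies 11 mm behind it; z points along the fingers, y is the line along which they close (so a half turn about z gives the same grasp; the last joint's range is limited). The gripper opens to 85 mm and grips with 20 to 120 N. Pads are 22 mm wide; open, the fingers measure 114 mm over their backs; the gripper's body (76 mm by 85 mm) begins 54 mm behind the grasp point. The pads swing forward as they close: fully open they stand 13 mm farther back than shut.
Start: joints at [0.999, 0.217, 1.613, -0, 1.311, -0.112], TCP at [0.277, 0.56, 0.239] pointing down, gripper open.
Joint ranges: [-2.75, 2.75], [-0.78, 2.1], [0.31, 2.55], [-1.13, 4.27], [0.13, 2.63], [-2.58, 2.58]. Speed limits (rad/s): [2.79, 2.79, 3.14, 3.14, 3.14, 3.14].

## Interface

Orientations are given as a rotation vector (axis times angle).
In Python, from cell import arm gives the robot as it stands.
- The arm moves only by the tool jog_arm, never from a script. Its arguments are lists of equal length, an entry for each row: "dr": the turn, a rotation vector about the tool's x, y, z in degrees, a list of three; "travel": the shift along the tool's x, y, z in m, a list of three; "grip": the finger opening in m, from 0 to 0.0854. A call has 1 to 5 rows; each row shifts and turns the commanded pose from where the row before left it, along the tool's axes as they then stand; what a row does not reach is not made up. A row lasts 1/8 s, in which the tool goes at most 62.5 mm and 10.7 degrees, less where a joint would pass 70% of its speed; a pose out of reach is approached as far as the arm can. A call is refused whole if a number of a shift passes 0.0625 or a number of a turn 10.7, either way. A call with a gripper value outside its range is refused whole. The fingers move at their own pace and stop on an object; "grip_force" is the grip in N (left out, the last holds). Time passes only in rows, so rows that do not move let the fingers close. It gives the time, the measured TCP pose, the force, the opening and the grip force at its end, in the units of the state.
- arm.state(): the state, without advancing time (a new reading comes with each control period).
- arm.camera(name): name is "side" or "top" or "wrist"; returns the picture (420x560x3 uint8, blue, green, red); there is no depth.
- arm.camera_params(name): a dict with "intrinsics" (3x3 intrinsics, pixels), "world_to_cam" (4x4, takes a point from world to camera coordinates). Camera axes: x right, y up, looking along -z (the intrinsics and any distortion apply to the point x, -y, -z); pixel columns grow to the right and rows downward; lengths in m; the calibration is good to about 2 mm. A picture is of the moment at which its call begins: read the wrist's pose just before it. camera_params takes no time and is no camera call; for the wrist camera it gives the pose at the moment of the call.
- arm.job_done(): hands the job in; it is judged then, once.
The state is a dict: "clock": time; "q": joint angles; "dq": joint speeds; "joint_torque": joint torques, N m; "ee_pos": TCP position; "ee_rot": TCP orientation; "wrist_force": force on the tool from outside, world axes, zero at the start; "moment": the same for the moment, N m; "grip_width": opening from 0.0 (shut) to 1.0 (fully open); "finger_force": force on a finger pad.
Only numpy, scipy, OpenCV 4.12 (cv2) and the standard library are available. Lean on these libraries where they do the work, as an engineer would, in place of code of your own. Each camera call takes 0.05 s, during which the arm holds its last target. There are 200 camera calls.

## Working session

There is one attempt and no reset: what is moved stays moved. The work goes in short steps, Python scripts to look and compute and a tool call to move; the robot and the scene stay as the last step left them, time stands still between calls to the robot, and variables do not carry over. Pictures are saved under pics/ and viewed, at most 10 in all, crops included, and the job is handed in when it is done.

Besides the shell and the picture viewer there is one more tool, called after "Request:" as name(argument=value, ...) on one line, values as JSON. jog_arm: Moves the arm, as the interface text tells. Its arguments: {"type":"object","properties":{"dr":{"type":"array"},"travel":{"type":"array"},"grip":{"type":"array"},"grip_force":{"type":"number"}},"required":["dr","travel","grip"]}

```bash
ls; mkdir -p pics; python3 - <<'E'
from cell import arm
import cv2,numpy as np
s=arm.state();print(s)
for n in("top","side"):
    cv2.imwrite(f"pics/{n}0.png",arm.camera(n)); p=arm.camera_params(n);print(n,p)
a=cv2.imread("pics/top0.png");b=cv2.imread("pics/side0.png")
cv2.imwrite("pics/both.png",cv2.resize(np.vstack([a,b]),None,fx=.714,fy=.714))
E
```

```text
pics
{'clock': 0.0, 'q': array([ 9.98775325e-01,  2.17809736e-01,  1.61499676e+00, -2.92412593e-06,
        1.31127832e+00, -1.12220551e-01]), 'dq': array([ 1.38212756e-03,  5.46876496e-04,  6.25291133e-04,  6.60386052e-05,
       -3.82143147e-04,  1.96153382e-04]), 'joint_torque': array([ 1.33924226e-03, -3.96858144e+01, -3.03847539e+01, -1.36904323e-04,
        9.87676758e-03,  7.89685863e-07]), 'ee_pos': array([0.27689857, 0.55939356, 0.23790107]), 'ee_rot': array([-0.71571575, -3.0581213 ,  0.00368832]), 'wrist_force': array([0.20901579, 0.79834484, 0.32888235]), 'moment': array([ 0.02435545,  0.00344838, -0.03560718]), 'finger_force': 0.0, 'grip_width': 1.00121699009922}
top {'intrinsics': array([[401.22083863,   0.        , 283.35540863],
       [  0.        , 401.22083863, 207.61787831],
       [  0.        ,   0.        ,   1.        ]]), 'world_to_cam': array([[-7.54475077e-04, -9.99998866e-01,  1.30338207e-03,
         1.60153556e-01],
       [ 9.81419640e-01, -4.90373381e-04,  1.91873004e-01,
        -5.66818971e-01],
       [-1.91872147e-01,  1.42392816e-03,  9.81418897e-01,
        -9.25644842e-01],
       [ 0.00000000e+00,  0.00000000e+00,  0.00000000e+00,
         1.00000000e+00]])}
side {'intrinsics': array([[452.22671682,   0.        , 275.52583841],
       [  0.        , 452.22671682, 207.56941947],
       [  0.        ,   0.        ,   1.        ]]), 'world_to_cam': array([[ 0.85941839, -0.51104545, -0.01525068, -0.3685754 ],
       [ 0.27522467,  0.43729177,  0.85617013, -0.37167048],
       [-0.43087286, -0.74000571,  0.5164689 , -0.61034296],
       [ 0.        ,  0.        ,  0.        ,  1.        ]])}
```

View pics/top0.png

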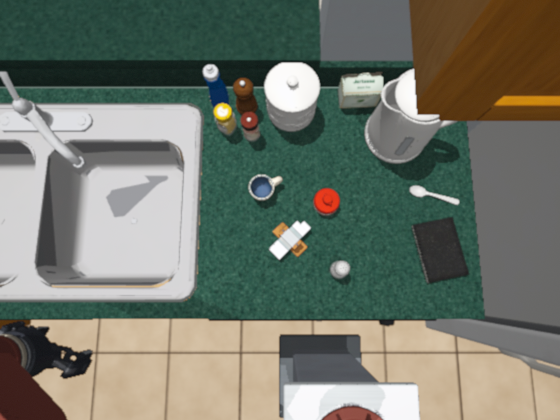

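The top view shows the slide at about (290,240), running from (272,255) to (308,225). The timer (327,202) lies beyond the upper-right end, the mug (262,187) is on the left and the salt (340,270) on the right, so the label end should be the upper-right one. I'll measure it and check for the notch.

```bash
cat > h.py <<'E'
import numpy as np,cv2
from scipy.spatial.transform import Rotation as R
from cell import arm
def ray(p,uv,z):
    W=p["world_to_cam"];K=p["intrinsics"]
    d=np.linalg.inv(K)@[uv[0],uv[1],1];d=W[:3,:3].T@(d*[1,-1,-1]);o=-W[:3,:3].T@W[:3,3]
    return o+d*(z-o[2])/d[2]
E
python3 - <<'E'
from h import *
im=cv2.imread("pics/top0.png");p=arm.camera_params("top")
hsv=cv2.cvtColor(im,cv2.COLOR_BGR2HSV)
m=((hsv[...,1]<60)&(hsv[...,2]>150)).astype(np.uint8); m[:215]=0;m[265:]=0;m[:,:262]=0;m[:,318:]=0
print(m.sum())
pts=np.argwhere(m)[:,::-1].astype(np.float32)
r=cv2.minAreaRect(pts);print(r)
c=[ray(p,q,.031) for q in cv2.boxPoints(r)];print(np.round(c,4)); print(np.round(np.mean(c,0),4))
for n,q in dict(mug=(262,187),salt=(340,270),timer=(327,202)).items(): print(n,ray(p,q,.05))
print(R.from_rotvec(arm.state()["ee_rot"]).as_matrix().round(3))
W=arm.camera_params("wrist")["world_to_cam"];s=arm.state()
M=R.from_rotvec(s["ee_rot"]).as_matrix();print("cam in tool",M.T@(-W[:3,:3].T@W[:3,3]-s["ee_pos"]),"\n",(W[:3,:3]@M).round(3), arm.camera_params("wrist")["intrinsics"])
a=cv2.resize(im[205:275,245:365],None,fx=6,fy=6,interpolation=3)
cv2.imwrite("pics/crop.png",a)
E
```

```text
698
((289.5, 238.0), (17.677669525146484, 44.547725677490234), 45.0)
[[0.4718 0.1988 0.031 ]
 [0.5502 0.1208 0.031 ]
 [0.5188 0.09   0.031 ]
 [0.4413 0.1681 0.031 ]]
[0.4955 0.1444 0.031 ]
mug [0.61999206 0.21272339 0.05      ]
salt [0.41626877 0.02487833 0.05      ]
timer [0.58189888 0.05228936 0.05      ]
[[-0.896  0.444 -0.001]
 [ 0.444  0.896 -0.002]
 [ 0.    -0.002 -1.   ]]
cam in tool [ 0.06986232  0.00108275 -0.13454206] 
 [[-0.     1.     0.001]
 [ 0.96   0.     0.28 ]
 [ 0.28   0.001 -0.96 ]] [[309.91781446   0.         280.31036152]
 [  0.         309.91781446 203.8660319 ]
 [  0.           0.           1.        ]]
```

View pics/crop.png

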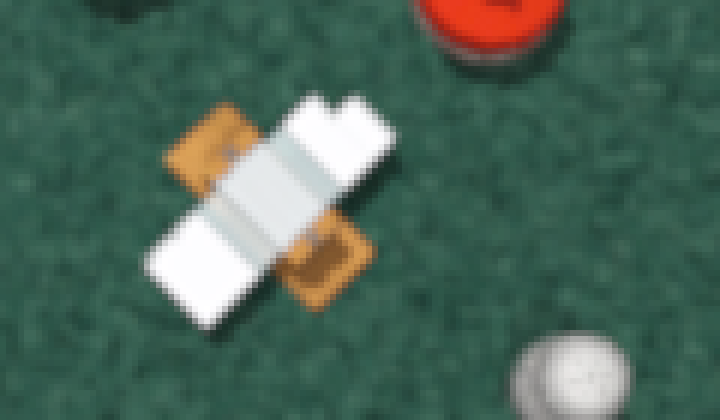

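View pics/side0.png

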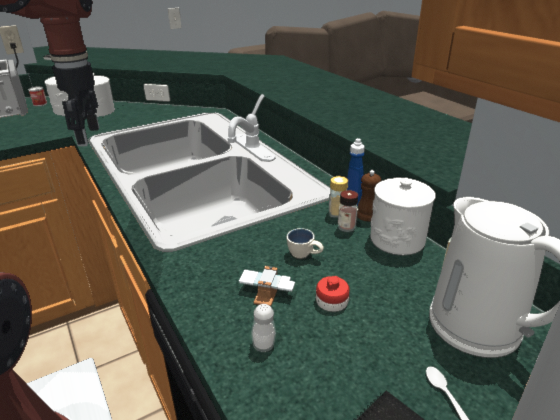

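The crop shows the notch at about (330,105), so the upper-right end is the label end. The plain end is at the lower left, near (205,290). That puts the centre near (0.496,0.144), with slide x at a yaw of about -45°. The side view agrees. I'll move above the plain end now.

Request:
jog_arm(dr=[[0,0,0],[0,0,0],[0,0,0],[0,0,0],[0,0,0]], travel=[[-0.043,-0.033,0.005],[-0.043,-0.033,0.01],[-0.043,-0.033,0.01],[-0.043,-0.033,0.01],[-0.043,-0.033,0.01]], grip=[0.085,0.085,0.085,0.085,0.085])

```text
clock: 0.72
ee_pos: [0.397, 0.3151, 0.1936]
ee_rot: [-0.715, -3.059, 0.001]
wrist_force: [0.2, -0.3, -0.1]
grip_width: 1.0
finger_force: 0.0
```

Request:
jog_arm(dr=[[0,0,0],[0,0,0],[0,0,0],[0,0,9],[0,0,9]], travel=[[-0.043,-0.033,0.01],[-0.043,-0.033,0.01],[-0.041,-0.031,0.01],[0,0,0.01],[0,0,0.01]], grip=[0.085,0.085,0.085,0.085,0.085])

```text
clock: 1.35
ee_pos: [0.4675, 0.1724, 0.1435]
ee_rot: [-1.196, -2.904, 0.001]
wrist_force: [-0.2, 0.4, 0.0]
grip_width: 0.997
finger_force: 0.0
```

Request:
jog_arm(dr=[[0,0,0]], travel=[[0,0,0]], grip=[0.085])

```text
clock: 1.48
ee_pos: [0.4664, 0.173, 0.1429]
ee_rot: [-1.183, -2.908, 0.003]
wrist_force: [-0.4, 0.5, -0.2]
grip_width: 0.995
finger_force: 0.0
```

```bash
python3 - <<'E'
from h import *
s=arm.state();p=arm.camera_params("wrist");im=arm.camera("wrist")
cv2.imwrite("pics/w1.png",im);np.savez("w1.npz",K=p["intrinsics"],W=p["world_to_cam"])
print(s["clock"],s["ee_pos"],R.from_rotvec(s["ee_rot"]).as_matrix().round(3),s["q"].round(2))
E
```

```text
1.475 [0.46637713 0.17302568 0.14292769] [[-0.716  0.698 -0.003]
 [ 0.698  0.716 -0.001]
 [ 0.002 -0.003 -1.   ]] [ 0.21  0.05  1.99  0.    1.1  -0.58]
```

View pics/w1.png

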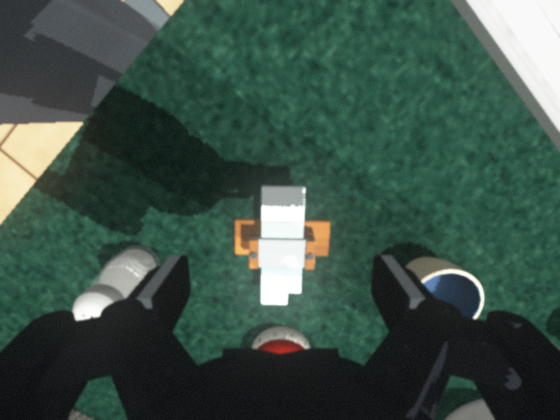

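The wrist view shows the plain end at the top (columns 262–306, rows about 187–237), the bridge near (283,252) and the notch at the lower right (295,300). I'll fit the slide's edges.

```bash
python3 - <<'E'
from h import *
im=cv2.imread("pics/w1.png");z=np.load("w1.npz");p=dict(intrinsics=z["K"],world_to_cam=z["W"])
hsv=cv2.cvtColor(im,cv2.COLOR_BGR2HSV)
m=((hsv[...,1]<70)&(hsv[...,2]>75)).astype(np.uint8);m[:175]=0;m[310:]=0;m[:,:240]=0;m[:,330:]=0
for r in list(range(180,216,3))+[220,280,285,290,300,306]:
    c=np.where(m[r])[0];print(r,(c.min(),c.max(),len(c)) if len(c) else None,im[r,284])
cs=[]
for r in (195,215,225,280,288):
    c=np.where(m[r])[0];cs.append(ray(p,((c.min()+c.max()+1)/2,r+.5),.031)); a,b=ray(p,(c.min(),r+.5),.031),ray(p,(c.max()+1,r+.5),.031);print(r,cs[-1].round(4),np.linalg.norm(a-b).round(4))
cs=np.array(cs);d=cs[-1]-cs[0];print("yaw",np.degrees(np.arctan2(d[1],d[0])))
rows=np.where(m[:,275:285].all(1))[0];t,b=rows.min(),rows.max()+1
for q in(187,206,t): print(q,ray(p,(284,q),.031).round(4))
print(t,b,ray(p,(274,b),.031).round(4))
E
```

```text
180 None [53 58 49]
183 None [55 61 48]
186 (np.int64(261), np.int64(305), 45) [115 116 109]
189 (np.int64(260), np.int64(306), 47) [163 166 158]
192 (np.int64(260), np.int64(306), 47) [163 167 159]
195 (np.int64(260), np.int64(306), 47) [168 170 163]
198 (np.int64(260), np.int64(306), 47) [165 168 160]
201 (np.int64(253), np.int64(306), 48) [168 170 163]
204 (np.int64(260), np.int64(306), 47) [172 173 167]
207 (np.int64(252), np.int64(310), 50) [253 253 252]
210 (np.int64(259), np.int64(306), 48) [255 255 255]
213 (np.int64(253), np.int64(325), 55) [255 255 255]
220 (np.int64(259), np.int64(329), 48) [254 254 254]
280 (np.int64(252), np.int64(325), 59) [255 255 255]
285 (np.int64(253), np.int64(304), 50) [255 255 255]
290 (np.int64(258), np.int64(307), 46) [255 255 255]
300 (np.int64(258), np.int64(289), 32) [255 255 255]
306 (np.int64(269), np.int64(286), 15) [117 132  97]
195 [0.4649 0.1795 0.031 ] 0.0386
215 [0.4825 0.1729 0.031 ] 0.0561
225 [0.4831 0.1607 0.031 ] 0.0381
280 [0.5246 0.1285 0.031 ] 0.066
288 [0.5254 0.1177 0.031 ] 0.0396
yaw -45.610297593598624
187 [0.46   0.1848 0.031 ]
206 [0.4716 0.1736 0.031 ]
185 [0.4588 0.186  0.031 ]
185 306 [0.5339 0.1005 0.031 ]
```

Request:
jog_arm(dr=[[0,0,1],[0,0,0],[0,0,0],[0,0,0],[0,0,0]], travel=[[-0.002,0.0025,0.03],[0,0,0.04],[0,0,0.035],[0,0,0.02],[0,0,0]], grip=[0.085,0.085,0.085,0.06,0.05])

```text
clock: 2.15
ee_pos: [0.4692, 0.1739, 0.018]
ee_rot: [-1.206, -2.897, 0.003]
wrist_force: [-0.1, 0.0, -0.1]
grip_width: 0.599
finger_force: 0.0
```

Request:
jog_arm(dr=[[0,0,0],[0,0,0],[0,0,0],[0,0,0]], travel=[[0,0,0],[0,0,0],[0,0,0],[0,0,0]], grip=[0.044,0.042,0.042,0.042], grip_force=20)

```text
clock: 2.65
ee_pos: [0.4712, 0.174, 0.0199]
ee_rot: [1.21, 2.898, 0.001]
wrist_force: [0.8, 0.0, -0.2]
grip_width: 0.493
finger_force: 0.0
```

```bash
python3 - <<'E'
from h import *
s=arm.state();im=arm.camera("wrist")
cv2.imwrite("pics/w2.png",im)
print(s["clock"],s["ee_pos"],s["wrist_force"],s["grip_width"]*85)
E
```

```text
2.65 [0.47115268 0.17404194 0.01987976] [ 0.77311641  0.02485571 -0.24163242] 41.869602587520525
```

View pics/w2.png

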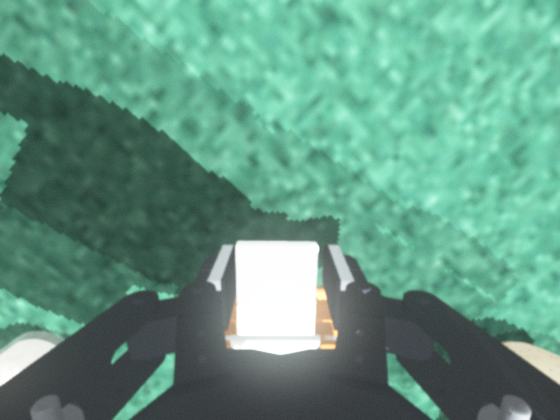

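The slide end (columns 236–318, centre 277) sits between the fingers (about 232–326). The gripper is about 1.5 mm too far to +y in the tool frame. I'll shift it and close.

Request:
jog_arm(dr=[[0,0,0],[0,0,0],[0,0,0],[0,0,0],[0,0,0]], travel=[[0,-0.0015,0],[0,0,0],[0,0,0],[0,0,0],[0,0,0]], grip=[0.042,0.036,0.032,0.03,0.03], grip_force=30)

```text
clock: 3.32
ee_pos: [0.4695, 0.1728, 0.0193]
ee_rot: [-1.211, -2.899, 0.0]
wrist_force: [-1.2, -1.3, 2.2]
grip_width: 0.413
finger_force: 30.6
```

Request:
jog_arm(dr=[[0,0,0],[0,0,0],[0,0,0]], travel=[[0.004,0,0],[0.008,0,0],[0.008,0,0]], grip=[0.03,0.03,0.03], grip_force=40)

```text
clock: 3.7
ee_pos: [0.4553, 0.1876, 0.0193]
ee_rot: [1.211, 2.899, 0.0]
wrist_force: [0.1, -0.9, 0.5]
grip_width: 0.408
finger_force: 40.9
```

Request:
jog_arm(dr=[[0,0,0],[0,0,0],[0,0,0],[0,0,0],[0,0,0]], travel=[[0.012,0,0],[0.014,0,0],[0.014,0,0],[0.014,0,0],[0.012,0,0]], grip=[0.03,0.03,0.03,0.03,0.03])

```text
clock: 4.32
ee_pos: [0.4081, 0.2348, 0.0191]
ee_rot: [-1.21, -2.899, 0.001]
wrist_force: [0.2, -0.1, -0.3]
grip_width: 0.412
finger_force: 40.8
```

```bash
python3 - <<'E'
from h import *
s=arm.state();im=arm.camera("wrist")
cv2.imwrite("pics/w3.png",im)
print(s["clock"],s["ee_pos"],s["wrist_force"],s["grip_width"]*85,s["q"])
E
```

```text
4.325 [0.40811667 0.23476309 0.01913245] [ 0.18452052 -0.07889401 -0.26862401] 34.9892046550474 [ 3.72682200e-01  2.14942537e-01  2.09968626e+00  2.11751349e-04
  8.27584425e-01 -4.07248989e-01]
```

View pics/w3.png

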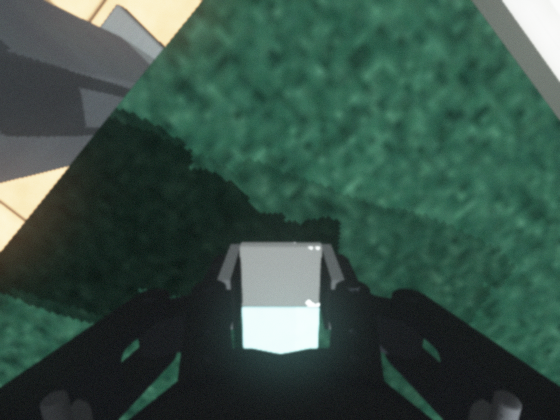

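The slide has come along cleanly: the frosted part is at rows 243–306, with the clear part beyond it. It has been pulled about 86 mm, past the 68 mm needed. Next I'll lift it, move it, then turn it.

Request:
jog_arm(dr=[[0,0,0],[0,0,0],[0,0,0],[0,0,0],[0,0,0]], travel=[[0,0,-0.02],[0,0,-0.04],[0,0,-0.04],[0,0,-0.04],[-0.02,0.003,-0.04]], grip=[0.03,0.03,0.03,0.03,0.03])

```text
clock: 5.0
ee_pos: [0.4244, 0.2222, 0.2003]
ee_rot: [-1.208, -2.899, 0.0]
wrist_force: [0.5, 0.5, -0.6]
grip_width: 0.412
finger_force: 40.8
```

Request:
jog_arm(dr=[[0,0,0],[0,0,0],[0,0,0],[0,0,0],[0,0,0]], travel=[[-0.03,0.005,-0.04],[-0.03,0.005,-0.04],[-0.03,0.005,-0.03],[-0.024,0.004,-0.02],[0,0,0]], grip=[0.03,0.03,0.03,0.03,0.03])

```text
clock: 5.62
ee_pos: [0.5209, 0.1535, 0.3313]
ee_rot: [1.213, 2.894, 0.003]
wrist_force: [0.4, 0.0, -0.6]
grip_width: 0.409
finger_force: 40.8
```

Request:
jog_arm(dr=[[0,0,-6],[0,0,-8],[0,0,-8],[0,0,-8],[0,0,-8]], travel=[[0,0,0],[0,0,0],[0,0,0],[0,0,0],[0,0,0]], grip=[0.03,0.03,0.03,0.03,0.03])

```text
clock: 6.25
ee_pos: [0.5173, 0.1549, 0.3273]
ee_rot: [-0.192, -3.132, 0.0]
wrist_force: [-0.7, -0.5, -0.5]
grip_width: 0.41
finger_force: 40.8
```

Request:
jog_arm(dr=[[0,0,-7],[0,0,0]], travel=[[0,0,0],[0,0,0]], grip=[0.03,0.03])

```text
clock: 6.5
ee_pos: [0.5176, 0.1548, 0.3277]
ee_rot: [-0.01, -3.139, 0.0]
wrist_force: [0.1, 0.6, -0.3]
grip_width: 0.404
finger_force: 40.8
```

Yaw is done. Next is the 45° tilt, about tool −y.

Request:
jog_arm(dr=[[0,-5,0],[0,-8,0],[0,-8,0],[0,-8,0],[0,-8,0]], travel=[[0,0,0],[0,0,0],[0,0,0],[0,0,0],[0,0,0]], grip=[0.03,0.03,0.03,0.03,0.03])

```text
clock: 7.12
ee_pos: [0.5181, 0.1546, 0.3287]
ee_rot: [0.01, 2.492, -0.001]
wrist_force: [0.6, -1.1, -0.5]
grip_width: 0.411
finger_force: 40.8
```

Request:
jog_arm(dr=[[0,-8,0],[0,0,0],[0,0,0]], travel=[[0,0,0],[0,0,0],[0,0,0]], grip=[0.03,0.03,0.03])

```text
clock: 7.5
ee_pos: [0.5194, 0.1545, 0.3301]
ee_rot: [0.008, 2.357, -0.002]
wrist_force: [0.3, 0.8, -0.5]
grip_width: 0.409
finger_force: 40.8
```

```bash
python3 - <<'E'
from h import *
s=arm.state()
print(s["clock"],s["ee_pos"],R.from_rotvec(s["ee_rot"]).as_matrix().round(3),s["wrist_force"],s["q"].round(2))
a=arm.camera("top");b=arm.camera("side");w=arm.camera("wrist")
c=np.hstack([cv2.resize(a[130:340,180:460],(400,300)),cv2.resize(b[60:360,100:500],(400,300))])
d=np.hstack([cv2.resize(w,(400,300)),cv2.resize(b,(400,300))])
cv2.imwrite("pics/fin.png",np.vstack([c,d]))
E
```

```text
7.5 [0.51937294 0.15448914 0.33006659] [[-0.707  0.006  0.707]
 [ 0.005  1.    -0.004]
 [-0.707  0.001 -0.707]] [ 0.34003421  0.79608827 -0.51202314] [ 0.26 -0.45  2.21 -0.32  0.64 -1.12]
```

View pics/fin.png

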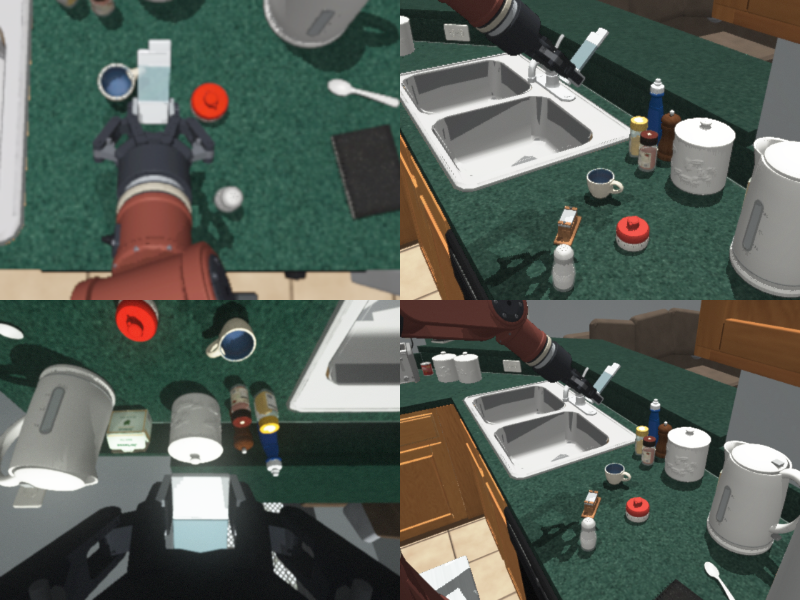

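The slide is held up with the notched end uppermost and the notch at the robot's left. The frosted edges in the wrist view (about 245 and 305 at full size) match those in the grasp view, so it hasn't slipped. The mug, salt shaker and timer are undisturbed.

Request:
jog_arm(dr=[[0,0,0],[0,0,0],[0,0,0],[0,0,0]], travel=[[0,0,0],[0,0,0],[0,0,0],[0,0,0]], grip=[0.03,0.03,0.03,0.03])

```text
clock: 8.15
ee_pos: [0.5191, 0.1542, 0.3292]
ee_rot: [0.007, 2.356, -0.003]
wrist_force: [0.2, -0.5, -0.6]
grip_width: 0.405
finger_force: 40.8
```

```bash
python3 -c "
from cell import arm
s=arm.state();print(s['clock'],abs(s['dq']).max(),s['finger_force']);print(arm.job_done())"
```

```text
8.15 0.003290711619927395 40.779717564582825
the job is handed in; nothing more can be done
None
```

I handed the job in at 8.2 s: the slide is held still by its plain end about 0.33 m up, notched label end uppermost at 45°, level, with its original top face towards the robot; the mug, salt shaker and timer were not touched.

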